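# Tip the praline mould face down onto the drip rack

### The arm

A 6-joint arm with a two-finger parallel gripper is mounted at the origin on a cart in front of the work surface, level with it; the furniture and walls round the work are solid. World frame = base frame: x ahead of the robot, y to its left, z up, the work surface at z = 0. Lengths are in mm, angles in rad, forces in N, time in s.
With the tool pointing down it reaches from about 400 to 925 mm from the base axis. Payload 12.5 kg.
Tool frame: the origin (TCP) lies between the finger pads; the fingertips stand 19 mm ahead of it and the grasp point (between the pads) is the TCP (env.tips_ahead is the distance from the TCP to the fingertips, in mm); z points along the fingers, y is the line along which they close (so a half turn about z gives the same grasp; the last joint's range is limited). The gripper opens to 95 mm and grips with 3 to 60 N. Pads are 20 mm wide; open, the fingers measure 119 mm over their backs; the gripper's body (75 mm by 180 mm) begins 59 mm behind the grasp point.
Start: joints at [1.108, 0.491, 1.559, -0, 1.092, -0.106], TCP at [218.282, 585.66, 233.661] pointing down, gripper open.
Joint ranges: [-3.1, 3.1], [-0.84, 2.19], [0.05, 2.79], [-1.13, 4.28], [0.06, 2.93], [-2.69, 2.69]. Speed limits (rad/s): [2.22, 2.22, 2.79, 3.14, 3.14, 3.14].

### API

Orientations are given as [roll, pitch, yaw] about the fixed x, y, z axes, in that order (R = Rz(yaw) Ry(pitch) Rx(roll)).
In Python, from cell import env gives the robot as it stands.
- The arm moves only by the shell command python3 -m crank 'ROWS'. ROWS is JSON, a list of rows, each a list of 5 numbers: the shift along the tool's x, y, z in mm, then the turn about the tool's z in degrees, then the finger opening in mm, from 0 to 95.1. In form: [[dx, dy, dz, yaw, grip], ...]. A call has 1 to 10 rows; each row is the pose to reach, as a shift and turn from the pose commanded when the call began, along the tool's axes at that moment; what a row does not reach only later rows make up. A row lasts 1/12 s, in which the tool goes at most 41.7 mm and 7.16 degrees, less where a joint would pass 70% of its speed; a pose out of reach is approached as far as the arm can. A call with a gripper value outside its range is refused whole. The fingers move at their own pace and stop on an object; the grip force is fixed at half the most. Time passes only in rows, so rows that repeat a pose let the fingers close. It gives the time, the measured TCP pose, the force, the opening and the grip force at its end, in the units of the state.
- env.state(): the state, without advancing time (a new reading comes with each control period).
- env.read_camera(name): name is "side" or "top" or "wrist"; returns a dict with "img" (384x512x3 uint8, blue, green, red), "K" (3x3 intrinsics, pixels), "pose" (4x4, takes a point from camera to world coordinates). Camera axes: x right, y down, z forward; pixel columns grow to the right and rows downward; lengths in mm; the calibration is good to about 2 mm. A picture is of the moment at which its call begins. There is no depth.
- env.job_done(): hands the job in; it is judged then, once.
The state is a dict: "t": time; "joints": joint angles; "qvel": joint speeds; "tau": joint torques, N m; "eef_pos": TCP position; "tcp_rot": TCP orientation; "ft_force": force on the tool from outside, world axes, zero at the start; "moment": the same for the moment, N m; "opening": opening from 0.0 (shut) to 1.0 (fully open); "grip_force": force on a finger pad.
Only numpy, scipy, OpenCV 4.12 (cv2) and the standard library are available. Lean on these libraries where they do the work, as an engineer would, in place of code of your own. Each camera call takes 0.05 s, during which the arm holds its last target. There are 200 camera calls.

### The job

The washed praline mould lies on the table with its cavities up and has to dry face down on the low wire drip rack behind it. Do it with the fingertips alone, without picking the mould up or carrying it: push it along the table until its long side is square against the rack's front bar, central between the two end hoops, then press its near edge towards the bar and push it up until the mould stands up at the bar and turns over onto the rack. Then push it back along the deck until its long side is against the back rail, lying flat between the hoops, and leave the other things on the table where they are.

Things in the scene. Friction and masses are not known exactly. Their poses are not given: they have to be found in the camera images.
- mould: Loose praline mould of pale clear plastic, 105 mm wide (x), 202 mm long (y), 23 mm thick, 0.24 to 0.38 kg; rows of cavities on top, four upright outer walls 5 mm thick, hollow underneath. Origin: centre of its underside. z points out of the cavity side: up at the start, down at the end. It starts with its +x long side towards the rack, turned and offset from it.
- mould_far (a point): A point on the mould: middle of the lower edge of its +x long side, the side nearer the rack, 53 mm from the origin. This side stays down at the bar while the mould turns. Upright the mould can stand on it; leant 0.3 rad or more past upright it falls over onto the deck and lies face down, some 20 to 50 mm short of the back rail.
- mould_near (a point): A point on the mould: middle of the lower edge of its -x long side, the side nearer the robot, 53 mm from the origin. With the far side against the bar, fingertips that press this side towards the bar with 10 to 20 N hold it by friction: moved up on an arc about the far edge, with the same push along the mould, they swing it up.
- rack: Fixed stainless drip rack, 150 mm deep (x), 252 mm long (y), deck top 12 mm above the table. Origin: centre of its underside, on the table; x points to its back, z up. An end hoop of 6 mm wire stands at each end, 35 mm above the table at its top, from x = -58 to +69 mm; inner faces at y = -113 and +113 mm, 24 mm further apart than the mould is long.
- rack_front (a point): Middle of the top edge of the rack's front bar, at the rack's x = -75 mm: a plain step 12 mm high along the whole front, with an upright front face, over which the mould is tipped.
- rack_home (a point): Point on the deck where the middle of the mould is when it is home (the rack's x = +12 mm). The back rail, 24 to 38 mm above the table, has its front face at the rack's x = +65 mm.
- bowl_melt: Bystander: bowl of set dark chocolate, 150 mm across, 55 mm high, on the right. Origin: centre of its underside.
- marker: Bystander: black and white marker pen, 135 mm long, 17 mm thick, lying at the front right near the table's edge. Origin: centre of its underside.
- dust_pot: Bystander: round white and grey pot, 84 mm across, 27 mm high, to the right of the rack. Origin: centre of its underside.
- tin: Bystander: round green and gold tin, 75 mm across, 58 mm high, at the far left, behind the label printer. Origin: centre of its underside.
- tape: Bystander: roll of brown paper tape lying flat, 100 mm across, 25 mm high, to the left of the rack. Origin: centre of its underside.

How it is judged:
By the outcome, as a careful person would: the job done as asked, in the order asked, and still so for the second after the job is handed in, with the robot touching nothing.
It also fails if it takes over 67 s, if anything falls off the work surface, if the arm or the gripper's body presses on something with over 40 N, if the wrist force passes 120 N, or if a joint passes its speed limit or range.

## Working session

There is one attempt and no reset: what is moved stays moved. The work goes in short steps, Python scripts to look and compute and a shell command to move; the robot and the scene stay as the last step left them, time stands still between calls to the robot, and variables do not carry over. Pictures are saved under pics/ and viewed, at most 13 in all, crops included, and the job is handed in when it is done.

```bash
ls; mkdir -p pics; python3 - <<'E'
from cell import env
import cv2,numpy as np
s=env.state(); print({k:np.round(v,3).tolist() for k,v in s.items()})
for n in ("top","side"):
    c=env.read_camera(n); cv2.imwrite(f"pics/{n}0.png",c["img"]); print(n,np.round(c["K"],1).tolist(),np.round(c["pose"],3).tolist())
a=cv2.imread("pics/top0.png");b=cv2.imread("pics/side0.png")
cv2.imwrite("pics/t0.png",cv2.resize(a,(800,600),interpolation=cv2.INTER_CUBIC))
E
```

```text
pics
{'t': 0.0, 'joints': [1.108, 0.492, 1.559, -0.0, 1.092, -0.106], 'qvel': [-0.002, -0.0, 0.001, -0.0, -0.0, -0.0], 'tau': [-0.001, -61.265, -25.82, 0.069, 0.048, -0.0], 'eef_pos': [218.174, 585.442, 233.043], 'tcp_rot': [-3.14, -0.0, 2.785], 'ft_force': [-0.095, 0.33, -0.189], 'moment': [-0.006, 0.019, 0.026], 'grip_force': 0.0, 'opening': 0.998}
top [[441.2, 0.0, 258.3], [0.0, 441.2, 189.3], [0.0, 0.0, 1.0]] [[0.043, -0.973, 0.225, 217.057], [-0.999, -0.04, 0.014, -258.749], [-0.005, -0.225, -0.974, 1431.365], [0.0, 0.0, 0.0, 1.0]]
side [[425.4, 0.0, 257.9], [0.0, 425.4, 192.8], [0.0, 0.0, 1.0]] [[0.808, -0.397, 0.435, -82.256], [-0.589, -0.515, 0.623, -1109.326], [-0.023, -0.759, -0.65, 923.792], [0.0, 0.0, 0.0, 1.0]]
```

View pics/t0.png

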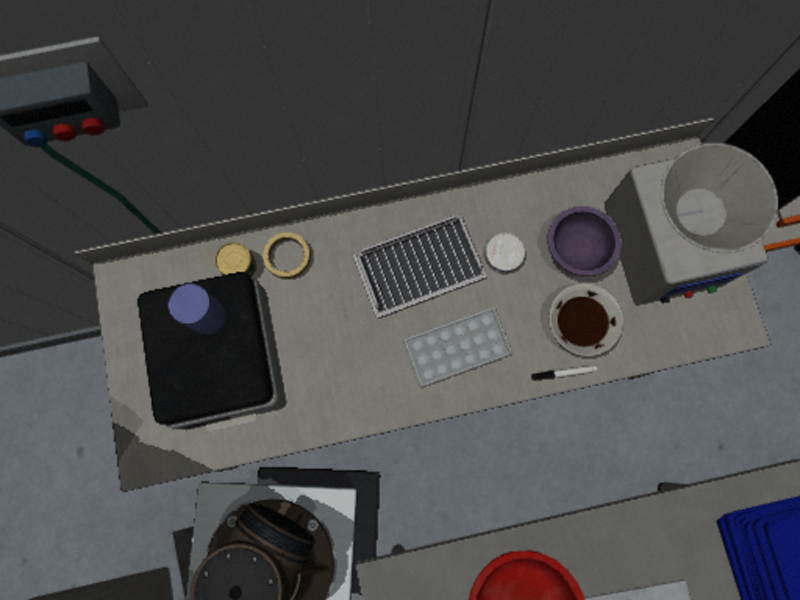

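```bash
python3 - <<'E'
import cv2
a=cv2.imread("pics/top0.png")[130:255,220:340]
cv2.imwrite("pics/t0c.png",cv2.resize(a,None,fx=4.8,fy=4.8,interpolation=cv2.INTER_CUBIC))
E
```

```text
(no output)
```

View pics/t0c.png

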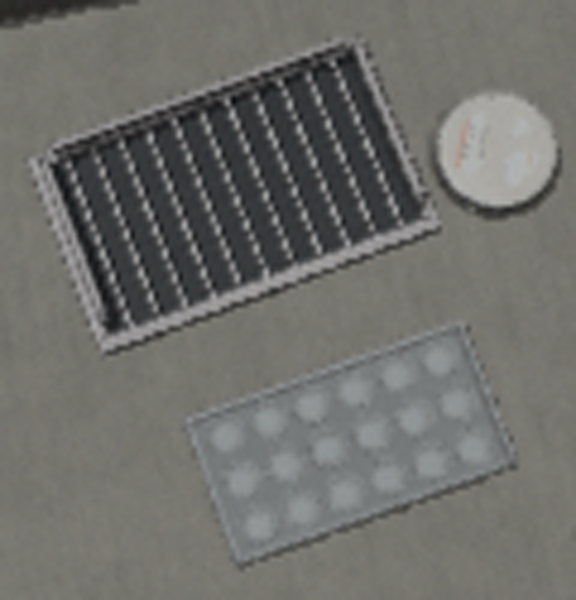

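```bash
cat > h.py <<'E'
import numpy as np, cv2
from cell import env
def ray(c,u,v,z):
    K,P=c["K"],c["pose"]; d=P[:3,:3]@np.linalg.solve(K,[u,v,1.]); o=P[:3,3]
    return (o+d*(z-o[2])/d[2])
def proj(c,p):
    P=np.linalg.inv(c["pose"]); q=c["K"]@(P[:3,:3]@np.asarray(p,float)+P[:3,3]); return q[:2]/q[2]
def rect(pts, L, W):
    """centre and yaw of the long side rect from far-left, far-right, near-right, near-left (xy)"""
    p=np.array(pts)[:,:2]; m=np.array([[W/2,L/2],[W/2,-L/2],[-W/2,-L/2],[-W/2,L/2]])
    q=p-p.mean(0); a=np.arctan2((m[:,0]*q[:,1]-m[:,1]*q[:,0]).sum(),(m*q).sum())
    R=np.array([[np.cos(a),-np.sin(a)],[np.sin(a),np.cos(a)]]); return p.mean(0),a,np.linalg.norm(q-m@R.T,axis=1)
E
python3 - <<'E'
from h import *
c=env.read_camera("top")
f=lambda x,y,z:ray(c,(x+.5)/4.8-.5+220,(y+.5)/4.8-.5+130,z)
m=[f(188,420,23),f(465,324,23),f(514,464,10),f(243,563,10)]
print("mould",rect(m,202,105)); print(np.round(m,1).tolist())
a=[f(106,352,6),f(440,228,6)];print("front",np.round(a,1).tolist(),np.linalg.norm(a[0]-a[1]))
r=[f(34,160,10),f(362,38,30),f(440,228,6),f(106,352,6)]
print("rack",rect(r,252,150)); print(np.round(r,1).tolist())
print("pot",f(497,150,27))
E
```

```text
mould (array([ 440.63311499, -355.07124035]), np.float64(0.38620084022342777), array([1.95336977, 3.45290538, 4.24256238, 4.20817779]))
[[450.1, -243.3, 23.0], [523.9, -428.5, 23.0], [431.4, -464.4, 10.0], [357.2, -284.0, 10.0]]
front [[497.7, -184.9, 6.0], [595.1, -412.4, 6.0]] 247.3821710441224
rack (array([ 611.88924947, -269.61691323]), np.float64(0.40158482919875366), array([3.57044769, 7.38059776, 3.89914696, 4.55243178]))
[[631.4, -127.9, 10.0], [723.4, -353.3, 30.0], [595.1, -412.4, 6.0], [497.7, -184.9, 6.0]]
pot [ 646.7509796  -448.52216244   27.        ]
```

```bash
python3 - <<'E'
import cv2
a=cv2.imread("pics/side0.png")
cv2.imwrite("pics/s0.png",cv2.resize(a,(800,600),interpolation=cv2.INTER_CUBIC))
E
```

```text
(no output)
```

View pics/s0.png

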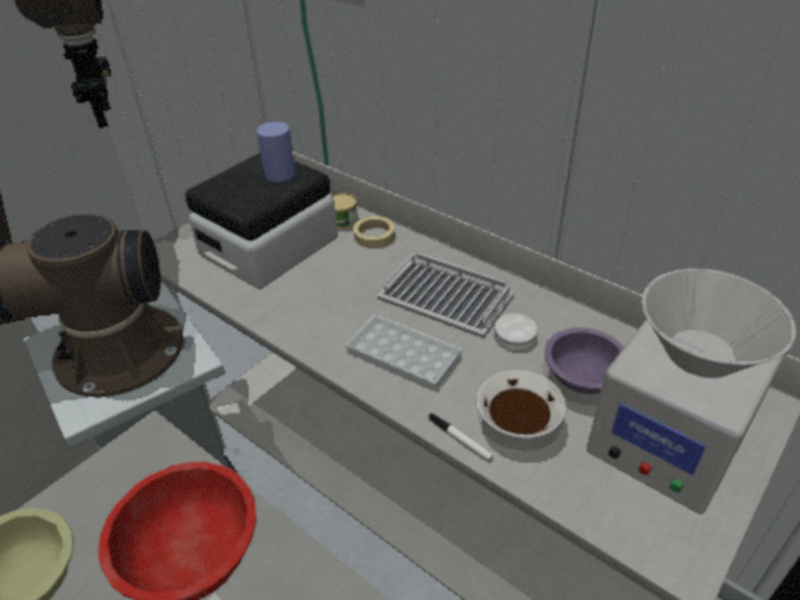

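```bash
python3 - <<'E'
from h import *
from scipy.optimize import least_squares
T=env.read_camera("top");S=env.read_camera("side")
def tri(a,b):
    a=np.array(a)*.64;b=np.array(b)*.64
    r=least_squares(lambda p:np.r_[proj(T,p)-a,proj(S,p)-b],[400,0,100]);return np.round(r.x,1),round(r.cost,1)
print("cyl top",tri((189,301),(275,130)))
print("printer corner near right",tri((272,400),(262,235)))
print("printer corner near left",tri((157,422),(190,205)))
print("mould far-right? corner",tri((498,310),(461,349)),"mould near left",tri((420,384),(348,348)), "far left",tri((405,341),(379,318)),"near right",tri((512,352),(436,385)))
print("rack front left",tri((379,315),(380,295)),"front right",tri((486,274),(491,330)))
E
```

```text
cyl top (array([458.2, 123.2, 285.4]), np.float64(0.2))
printer corner near right (array([318.7,  -8.2, 142.1]), np.float64(24.4))
printer corner near left (array([260.5, 207.1, 133.1]), np.float64(1.8))
mould far-right? corner (array([ 518.9, -435.2,   32.4]), np.float64(0.1)) mould near left (array([ 361.7, -279.7,    7.6]), np.float64(0.1)) far left (array([ 453.3, -246.9,   11.6]), np.float64(2.7)) near right (array([ 434.4, -466.9,   16. ]), np.float64(0.0))
rack front left (array([ 501.9, -188. ,   10.7]), np.float64(0.0)) front right (array([ 606.6, -414.7,   13.9]), np.float64(5.9))
```

```bash
cat >> h.py <<'E'
def row(x,y,z,yaw):
    s=env.state(); a=s["tcp_rot"][2]; d=np.array([x,y])-s["eef_pos"][:2]
    t=-np.degrees((yaw-a+np.pi)%(2*np.pi)-np.pi)
    print("row",np.round([d[0]*np.cos(a)+d[1]*np.sin(a), d[0]*np.sin(a)-d[1]*np.cos(a), s["eef_pos"][2]-z, t],1))
E
python3 -m crank '[[0,0,-170,0,95],[0,0,-170,0,95],[0,0,-170,0,95],[0,0,-170,0,95],[-345,-176,-170,20,95],[-345,-176,-170,20,95],[-345,-176,-170,30,95],[-345,-176,-170,40,95],[-345,-176,-170,50,95],[-345,-176,-170,60,95]]'; python3 -c "
from h import *
row(480,-80,380,1.0);row(420,-420,200,.403)"
```

```text
t: 1.08
eef_pos: [388.1, 399.7, 402.6]
tcp_rot: [3.141, -0.0, 2.029]
ft_force: [0.0, 0.9, 0.1]
opening: 1.004
grip_force: 0.0
row [-470.9 -129.8   22.6   59. ]
row [-749.3 -333.9  202.6   93.2]
```

```bash
python3 -m crank '[[-470,-130,20,10,0],[-470,-130,20,20,0],[-470,-130,20,25,0],[-470,-130,20,30,0],[-470,-130,20,35,0],[-470,-130,20,40,0],[-470,-130,20,45,0],[-470,-130,20,50,0],[-470,-130,20,55,0],[-470,-130,20,59,0]]'; python3 -c "
from h import *
row(470,-310,400,.403)"
```

```text
t: 1.92
eef_pos: [467.4, -9.1, 385.5]
tcp_rot: [3.141, -0.0, 1.001]
ft_force: [0.8, 0.5, -0.5]
opening: 0.354
grip_force: 0.0
row [-251.9  164.7  -14.5   34.2]
```

```bash
python3 -m crank '[[-252,165,-15,5,0],[-252,165,-15,10,0],[-252,165,-15,15,0],[-252,165,-15,20,0],[-252,165,-15,25,0],[-252,165,-15,30,0],[-252,165,-15,34,0],[-252,165,-15,34,0],[-252,165,-15,34,0],[-252,165,-15,34,0]]'; python3 - <<'E'
from h import *
c=env.read_camera("wrist");np.savez("w1.npz",K=c["K"],pose=c["pose"]);cv2.imwrite("pics/w1.png",cv2.resize(c["img"],(800,600),interpolation=cv2.INTER_CUBIC));print(np.round(c["pose"],2).tolist())
E
```

```text
t: 2.75
eef_pos: [471.6, -308.1, 399.9]
tcp_rot: [-3.14, 0.0, 0.411]
ft_force: [-0.7, 0.7, 0.0]
opening: 0.004
grip_force: 0.0
[[0.4, -0.89, -0.23, 536.88], [-0.92, -0.39, -0.1, -281.3], [-0.0, 0.25, -0.97, 552.41], [0.0, 0.0, 0.0, 1.0]]
```

View pics/w1.png

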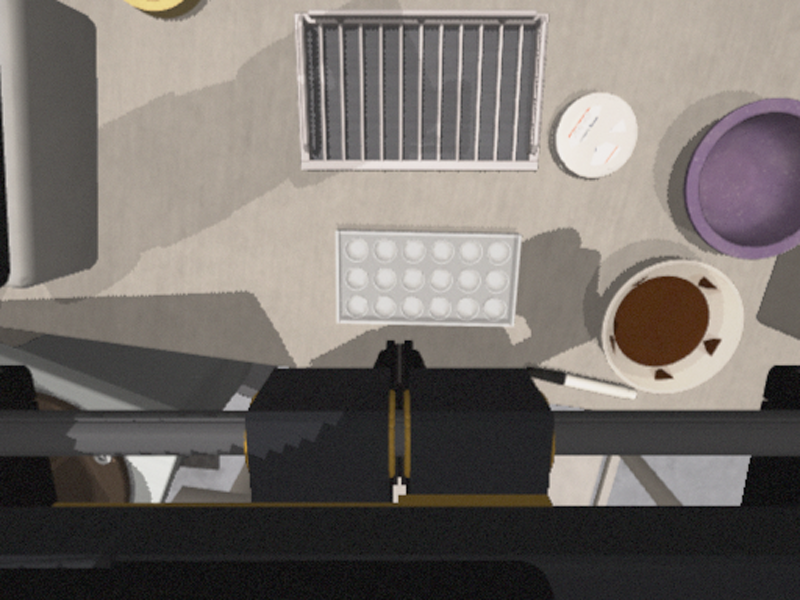

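```bash
python3 - <<'E'
from h import *
c=dict(np.load("w1.npz"))
f=lambda x,y,z:ray(c,x*.64,y*.64,z)
m=[f(337,230,23),f(520,235,23),f(514,326,23),f(338,324,23)]
m2=[f(337,230,23),f(520,235,23),f(514,326,0),f(338,324,0)]
for q in (m,m2): print("mould",rect(q,202,105),np.linalg.norm(np.diff(np.array(q),axis=0),axis=1))
a,b=f(303,170,12),f(538,170,12); r=np.arctan2(b[0]-a[0],a[1]-b[1]); F=(a+b)/2
print("front",F,r,np.linalg.norm(a-b))
hl=[f(304,20,35),f(311,155,35)];hr=[f(545,20,35),f(531,155,35)]
Rt=lambda p:np.array([(p-F)[0]*np.cos(r)+(p-F)[1]*np.sin(r),-(p-F)[0]*np.sin(r)+(p-F)[1]*np.cos(r)]).round(1)
print([Rt(p) for p in hl+hr],[Rt(p) for p in m],[Rt(p) for p in m2]); print("bowl",Rt(f(668,330,55)),"pot",Rt(f(597,135,27)))
E
```

```text
mould (array([ 443.793097  , -356.08956611]), np.float64(0.3942685408810834), array([2.09057829, 2.81525979, 1.37838706, 1.67322018])) [197.4632013  102.95947806 199.30501722]
mould (array([ 440.72579692, -358.15590346]), np.float64(0.3972793807758081), array([4.79458109, 3.79558938, 4.88750407, 4.26777989])) [197.4632013  112.78391935 207.96380507]
front [ 548.01547375 -301.38273999   12.        ] 0.41221164570079705 250.57178833253218
[array([137.6, 113.2]), array([ 14.6, 112.1]), array([ 137.6, -115.7]), array([  14.6, -110.8])] [array([-62.5,  89.7]), array([ -67.9, -107.7]), array([-170.8, -107.4]), array([-168.5,   91.9])] [array([-62.5,  89.7]), array([ -67.9, -107.7]), array([-178.1, -113. ]), array([-175.7,   94.9])]
bowl [-165.1 -264. ] pot [  34.4 -178.8]
```

```bash
cat >> h.py <<'E'
F=np.array([547.5,-300.]); r=.41
def rk(p): d=np.asarray(p)[:2]-F; return np.array([d[0]*np.cos(r)+d[1]*np.sin(r),-d[0]*np.sin(r)+d[1]*np.cos(r)]).round(1)
def rrow(X,Y,z): row(F[0]+X*np.cos(r)-Y*np.sin(r),F[1]+X*np.sin(r)+Y*np.cos(r),z,r)
def st():
    s=env.state(); f=np.array(s["ft_force"]); print("t",round(s["t"],2),"rack xy",rk(s["eef_pos"]),"z",round(s["eef_pos"][2],1),"yaw",round(s["tcp_rot"][2],3),"F",(rk(F+f[:2]),f[2].round(1)))
E
python3 -c "
from h import *
st();rrow(-117,-147,120)"
```

```text
t 2.8 rack xy [-72.4  23.5] z 400.2 yaw 0.413 F (array([0.6, 0.7]), np.float64(0.1))
row [-4.500e+01  1.704e+02  2.802e+02  1.000e-01]
```

```bash
python3 -m crank '[[-45,170,200,0,0],[-45,170,200,0,0],[-45,170,200,0,0],[-45,170,200,0,0],[-45,170,200,0,0],[-45,170,200,0,0],[-45,170,200,0,0],[-45,170,280,0,0],[-45,170,330,0,0],[-45,170,330,0,0]]'; python3 -m crank '[[0,0,25,0,0],[0,0,43,0,0],[0,0,43,0,0],[0,0,43,0,0],[0,0,43,0,0]]'; python3 -c "
from h import *
st()"
```

```text
t: 3.63
eef_pos: [499.6, -480.6, 75.3]
tcp_rot: [3.14, -0.001, 0.414]
ft_force: [0.7, 0.3, -0.2]
opening: 0.005
grip_force: 0.0
t: 4.05
eef_pos: [499.7, -481.8, 34.5]
tcp_rot: [3.139, -0.001, 0.413]
ft_force: [-0.0, 0.2, -1.1]
opening: 0.009
grip_force: 0.0
t 4.05 rack xy [-116.3 -147.7] z 34.5 yaw 0.413 F (array([0.1, 0.2]), np.float64(-1.1))
```

```bash
python3 -m crank '[[0,-10,6,0,0],[0,-18,6,0,0],[0,-21,6,0,0],[0,-24,6,0,0],[0,-26,6,0,0],[0,-26,6,0,0]]';python3 -c "
from h import *
st()"; python3 -m crank '[[0,-2,0,0,0],[0,-4,0,0,0],[0,-6,0,0,0],[0,-8,0,0,0],[0,-9,0,0,0],[0,-9,0,0,0]]'; python3 - <<'E'
from h import *
st()
c=env.read_camera("wrist");np.savez("w2.npz",K=c["K"],pose=c["pose"]);cv2.imwrite("pics/w2.png",cv2.resize(c["img"],(800,600),interpolation=cv2.INTER_CUBIC))
c=env.read_camera("top");cv2.imwrite("pics/t2.png",cv2.resize(c["img"][130:255,210:360],None,fx=4.8,fy=4.8,interpolation=cv2.INTER_CUBIC))
E
```

```text
t: 4.55
eef_pos: [488.3, -458.2, 27.0]
tcp_rot: [3.141, -0.0, 0.412]
ft_force: [-0.7, 0.7, -1.0]
opening: 0.006
grip_force: 0.0
t 4.55 rack xy [-117.3 -121.5] z 27.0 yaw 0.412 F (array([-0.4,  0.9]), np.float64(-1.0))
t: 5.05
eef_pos: [484.6, -449.9, 26.3]
tcp_rot: [3.142, -0.0, 0.412]
ft_force: [0.4, -0.8, 0.0]
opening: 0.004
grip_force: 0.4
t 5.05 rack xy [-117.5 -112.4] z 26.3 yaw 0.412 F (array([ 0.1, -0.9]), np.float64(0.0))
```

View pics/t2.png

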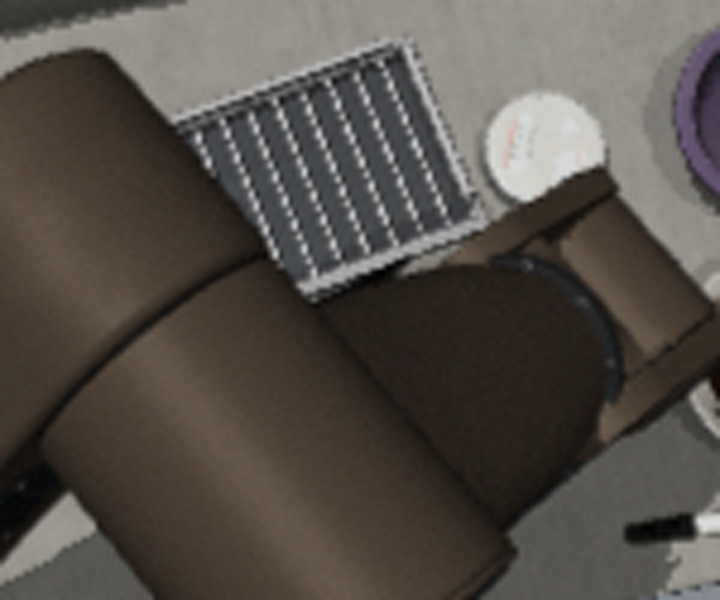

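```bash
python3 -m crank '[[0,12,0,0,0],[0,12,-40,0,0],[0,12,-80,0,0],[-40,-20,-120,0,95],[-85,-60,-150,0,95],[-85,-112,-170,0,95],[-85,-112,-170,0,95],[-85,-112,-170,0,95],[-85,-112,-170,0,95],[-85,-112,-170,0,95]]'; python3 - <<'E'
from h import *
st()
c=env.read_camera("wrist");np.savez("w3.npz",K=c["K"],pose=c["pose"]);cv2.imwrite("pics/w3.png",cv2.resize(c["img"],(800,600),interpolation=cv2.INTER_CUBIC))
E
```

```text
t: 5.98
eef_pos: [362.2, -381.8, 196.9]
tcp_rot: [3.14, -0.001, 0.411]
ft_force: [-0.0, -0.6, 0.1]
opening: 0.439
grip_force: 0.0
t 5.98 rack xy [-202.5   -1.2] z 196.9 yaw 0.411 F (array([-0.3, -0.5]), np.float64(0.1))
```

View pics/w3.png

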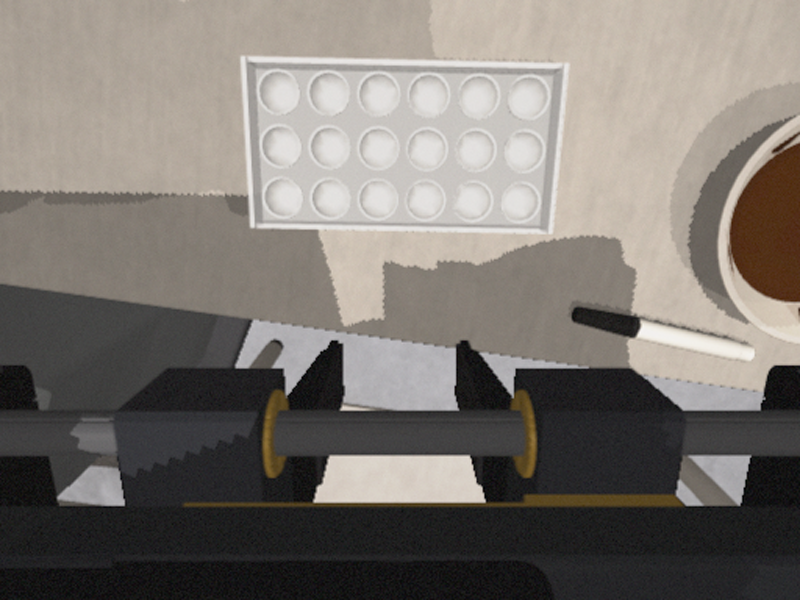

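```bash
python3 - <<'E'
from h import *
c=dict(np.load("w3.npz"))
f=lambda x,y,z:ray(c,x*.64,y*.64,z)
m=[f(241,57,23),f(568,64,23),f(552,234,23),f(250,228,23)]
p,a,e=rect(m,202,105);print(rk(p),a,e,[rk(q) for q in m]); rrow(-150,0,30)
E
```

```text
[-117.8   -5.6] 0.3926407295741183 [1.28327276 1.24506656 0.87105077 0.93330399] [array([-64.2,  93.4]), array([ -67.6, -106.4]), array([-171.5, -105. ]), array([-167.9,   95.6])]
row [ 5.240e+01 -1.500e+00  1.661e+02  1.000e-01]
```

```bash
python3 -m crank '[[5,4,40,0,95],[5,4,80,0,95],[5,4,120,0,95],[5,4,155,0,95],[5,4,168,0,95],[5,4,168,0,95],[12,4,168,0,95],[22,4,168,0,95],[26,4,168,0,95],[30,4,168,0,95]]'; python3 -m crank '[[5,0,0,0,95],[10,0,0,0,95],[15,0,0,0,95],[20,0,0,0,95],[25,0,0,0,95],[30,0,0,0,95],[35,0,0,0,95],[40,0,0,0,95],[45,0,0,0,95],[48,0,0,0,95]]'; python3 - <<'E'
from h import *
st()
E
```

```text
t: 6.87
eef_pos: [392.2, -373.0, 29.4]
tcp_rot: [3.14, -0.001, 0.413]
ft_force: [-2.7, -0.7, -0.2]
opening: 0.996
grip_force: 1.2
t: 7.7
eef_pos: [435.4, -353.8, 29.1]
tcp_rot: [3.141, -0.0, 0.412]
ft_force: [-6.3, -2.2, 5.6]
opening: 1.0
grip_force: 2.8
t 7.7 rack xy [-124.2   -4.7] z 29.1 yaw 0.412 F (array([-6.6,  0.5]), np.float64(5.6))
```

```bash
python3 -m crank '[[-10,0,0,0,95],[-15,0,-30,0,0],[-15,0,-70,0,0],[-15,0,-110,0,0],[-15,0,-150,0,0],[-15,0,-180,0,0],[-15,0,-180,0,0],[-15,0,-180,0,0]]'; python3 - <<'E'
from h import *
st()
c=env.read_camera("wrist");np.savez("w4.npz",K=c["K"],pose=c["pose"]);cv2.imwrite("pics/w4.png",cv2.resize(c["img"],(800,600),interpolation=cv2.INTER_CUBIC))
E
```

```text
t: 8.37
eef_pos: [421.1, -360.2, 209.9]
tcp_rot: [3.138, -0.001, 0.411]
ft_force: [0.0, -0.7, -0.5]
opening: 0.566
grip_force: 0.0
t 8.37 rack xy [-139.9   -4.8] z 209.9 yaw 0.411 F (array([-0.2, -0.6]), np.float64(-0.5))
```

View pics/w4.png

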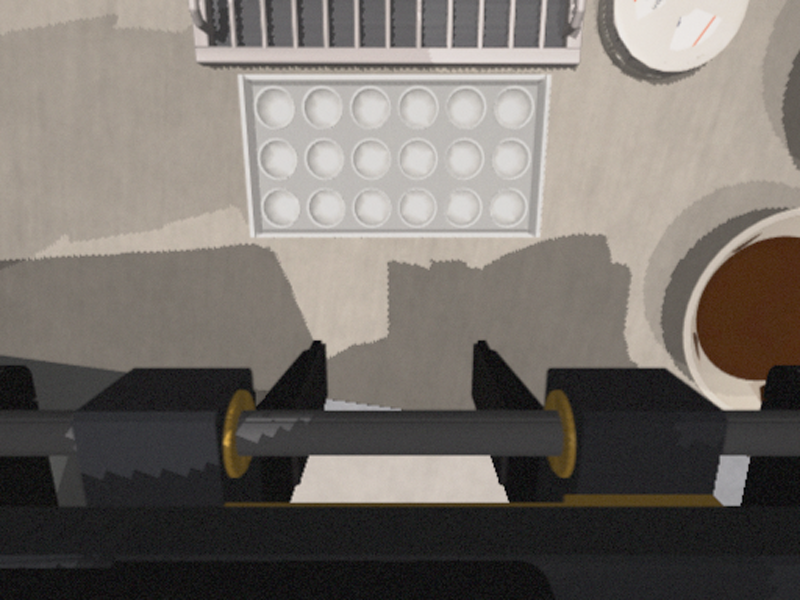

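```bash
python3 - <<'E'
from h import *
c=dict(np.load("w4.npz"))
f=lambda x,y,z:ray(c,x*.64,y*.64,z)
m=[f(239,75,23),f(551,75,23),f(541,236,23),f(250,236,23)]
p,a,e=rect(m,202,105);print(rk(p),a,[rk(q) for q in m])
print([rk(f(196,62,12)),rk(f(579,62,12))])
E
```

```text
[-60.4  -4.6] 0.41265755398378684 [array([-9.2, 95.4]), array([  -8.6, -104.2]), array([-111.6, -105.6]), array([-112.,   96.])]
[array([  0.5, 126.2]), array([   1.3, -125.2])]
```

```bash
python3 -m crank '[[20,35,0,0,0],[40,70,0,0,0],[60,105,20,0,0],[80,130,60,0,0],[80,130,100,0,0],[80,130,140,0,0],[80,130,170,0,0],[80,130,182,0,0],[80,130,182,0,0],[80,120,182,0,0]]'; python3 -m crank '[[0,-6,0,0,0],[0,-10,0,0,0],[0,-12,0,0,0],[0,-14,0,0,0],[0,-16,0,0,0],[0,-18,0,0,0],[0,-18,0,0,0]]'; python3 - <<'E'
from h import *
st()
E
```

```text
t: 9.25
eef_pos: [542.2, -438.5, 24.9]
tcp_rot: [-3.14, 0.0, 0.411]
ft_force: [-0.0, 0.3, 1.0]
opening: 0.006
grip_force: 0.0
t: 9.83
eef_pos: [535.4, -421.4, 26.6]
tcp_rot: [3.141, -0.0, 0.412]
ft_force: [0.8, -1.4, 0.9]
opening: 0.003
grip_force: 0.5
t 9.83 rack xy [ -59.5 -106.5] z 26.6 yaw 0.412 F (array([ 0.1, -1.6]), np.float64(0.9))
```

```bash
python3 -m crank '[[0,10,0,0,0],[0,10,-40,0,0],[0,5,-80,0,30],[-25,-25,-90,0,60],[-50,-60,-90,0,95],[-75,-95,-90,0,95],[-92,-106,-90,0,95],[-92,-106,-60,0,95],[-92,-106,-60,0,95],[-92,-106,-60,0,95]]'; python3 -m crank '[[0,0,35,0,95],[0,0,56,0,95],[0,0,56,0,95],[0,0,56,0,95],[10,0,56,0,95],[20,0,56,0,95],[25,0,56,0,95],[28,0,56,0,95],[30,0,56,0,95],[32,0,56,0,95]]'; python3 - <<'E'
from h import *
st()
E
```

```text
t: 10.67
eef_pos: [408.4, -360.8, 86.0]
tcp_rot: [-3.139, 0.001, 0.411]
ft_force: [-0.3, -0.8, -0.2]
opening: 0.509
grip_force: 0.0
t: 11.5
eef_pos: [438.0, -348.1, 30.9]
tcp_rot: [3.141, 0.0, 0.412]
ft_force: [-4.9, -2.7, 3.4]
opening: 1.002
grip_force: 2.6
t 11.5 rack xy [-119.6   -0.5] z 30.9 yaw 0.412 F (array([-5.5, -0.5]), np.float64(3.4))
```

```bash
python3 -m crank '[[1,0,0,0,95],[2,0,0,0,95],[3,0,0,0,95],[3,0,0,0,95]]'; python3 -m crank '[[1,0,0,0,95],[2,0,0,0,95],[3,0,0,0,95],[3,0,0,0,95]]';  python3 - <<'E'
from h import *
st()
E
```

```text
t: 11.83
eef_pos: [440.5, -347.0, 30.7]
tcp_rot: [-3.141, 0.0, 0.412]
ft_force: [-3.3, -1.2, 2.8]
opening: 1.0
grip_force: 1.9
t: 12.17
eef_pos: [441.4, -346.2, 30.6]
tcp_rot: [-3.14, 0.002, 0.411]
ft_force: [-18.9, -8.9, 8.5]
opening: 0.997
grip_force: 10.5
t 12.17 rack xy [-1.157e+02 -1.000e-01] z 30.6 yaw 0.411 F (array([-20.9,  -0.7]), np.float64(8.5))
```

```bash
python3 -m crank '[[0.1,0,-2,0,95],[0.2,0,-5,0,95],[0.4,0,-9,0,95],[1,0,-14,0,95],[2,0,-20,0,95],[2.9,0,-24,0,95],[4,0,-28.5,0,95]]';  python3 - <<'E'
from h import *
st()
c=env.read_camera("side");cv2.imwrite("pics/s5.png",cv2.resize(c["img"][170:290,180:340],None,fx=4.8,fy=4.8,interpolation=cv2.INTER_CUBIC))
E
```

```text
t: 12.75
eef_pos: [445.6, -344.4, 58.9]
tcp_rot: [-3.14, 0.002, 0.411]
ft_force: [-10.7, -6.7, 1.3]
opening: 0.999
grip_force: 6.6
t 12.75 rack xy [-1.112e+02 -1.000e-01] z 58.9 yaw 0.411 F (array([-12.5,  -1.9]), np.float64(1.3))
```

View pics/s5.png

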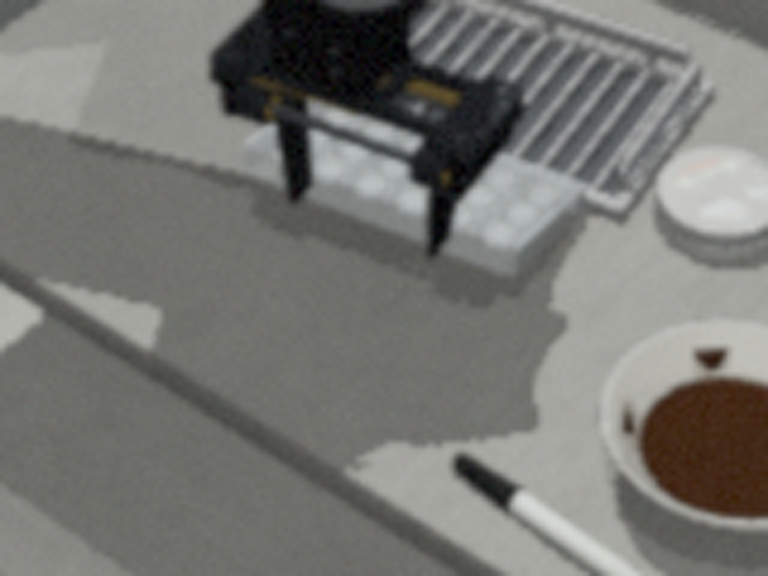

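```bash
python3 -m crank '[[1.2,0,-2,0,95],[2.4,0,-5.5,0,95],[4,0,-9.5,0,95],[5.6,0,-13.3,0,95],[7.1,0,-16.6,0,95],[8.7,0,-19.8,0,95],[10.5,0,-23,0,95],[12.3,0,-26,0,95]]';  python3 - <<'E'
from h import *
st()
E
```

```text
t: 13.47
eef_pos: [456.7, -339.7, 85.3]
tcp_rot: [-3.14, 0.003, 0.412]
ft_force: [-15.2, -5.9, 9.0]
opening: 0.999
grip_force: 9.2
t 13.47 rack xy [-99.1  -0.2] z 85.3 yaw 0.412 F (array([-16.3,   0.6]), np.float64(9.0))
```

```bash
python3 -m crank '[[3,0,-4.5,0,95],[6.2,0,-8.9,0,95],[9.6,0,-13,0,95],[13.3,0,-17,0,95],[17.1,0,-20.8,0,95],[21.2,0,-24.4,0,95],[25.4,0,-27.7,0,95],[29.8,0,-30.8,0,95]]';  python3 - <<'E'
from h import *
st()
E
```

```text
t: 14.13
eef_pos: [484.6, -327.7, 117.0]
tcp_rot: [-3.141, 0.002, 0.411]
ft_force: [-12.5, -1.8, 17.5]
opening: 0.999
grip_force: 10.3
t 14.13 rack xy [-68.7  -0.3] z 117.0 yaw 0.411 F (array([-12.2,   3.4]), np.float64(17.5))
```

```bash
python3 -m crank '[[4.5,0,-3,0,95],[9.2,0,-5.8,0,95],[14,0,-8.3,0,95],[19,0,-10.5,0,95],[24,0,-12.5,0,95],[29.2,0,-14.1,0,95],[34.4,0,-15.4,0,95],[39.7,0,-16.5,0,95]]';  python3 - <<'E'
from h import *
st()
c=env.read_camera("side");cv2.imwrite("pics/s6.png",cv2.resize(c["img"][150:270,180:340],None,fx=4.8,fy=4.8,interpolation=cv2.INTER_CUBIC))
E
```

```text
t: 14.8
eef_pos: [522.4, -311.3, 134.1]
tcp_rot: [3.141, -0.001, 0.411]
ft_force: [-5.1, 3.3, 18.6]
opening: 1.0
grip_force: 9.1
t 14.8 rack xy [-27.5  -0.4] z 134.1 yaw 0.411 F (array([-3.4,  5. ]), np.float64(18.6))
```

View pics/s6.png

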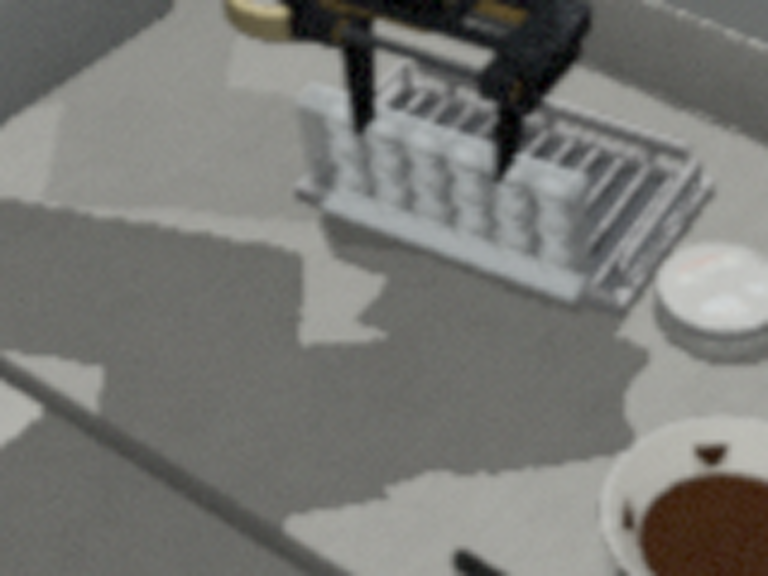

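```bash
python3 -m crank '[[5.3,0,-0.8,0,95],[10.7,0,-1.3,0,95],[15,0,-1.5,0,95],[18,0,-1.6,0,95],[23,0,-2.4,0,95],[28.4,0,-3,0,95]]';  python3 - <<'E'
from h import *
st()
E
```

```text
t: 15.35
eef_pos: [548.8, -299.9, 137.4]
tcp_rot: [3.14, -0.002, 0.411]
ft_force: [-2.9, 2.5, 18.1]
opening: 0.998
grip_force: 8.5
t 15.35 rack xy [ 1.2 -0.4] z 137.4 yaw 0.411 F (array([-1.6,  3.4]), np.float64(18.1))
```

```bash
python3 -m crank '[[5.3,0,-0.6,0,95],[10.6,0,-0.9,0,95],[15.6,0,-0.8,0,95],[21,0,-0.5,0,95],[26,0,0.1,0,95],[31,0,0.9,0,95],[36,0,1.5,0,95],[40,0,1.5,0,95]]';  python3 - <<'E'
from h import *
st()
c=env.read_camera("side");cv2.imwrite("pics/s7.png",cv2.resize(c["img"][150:270,180:340],None,fx=4.8,fy=4.8,interpolation=cv2.INTER_CUBIC))
E
```

```text
t: 16.02
eef_pos: [585.5, -283.7, 134.0]
tcp_rot: [3.141, -0.001, 0.412]
ft_force: [0.3, -0.4, -0.3]
opening: 0.998
grip_force: 0.0
t 16.02 rack xy [41.3 -0.2] z 134.0 yaw 0.412 F (array([ 0.1, -0.5]), np.float64(-0.3))
```

View pics/s7.png

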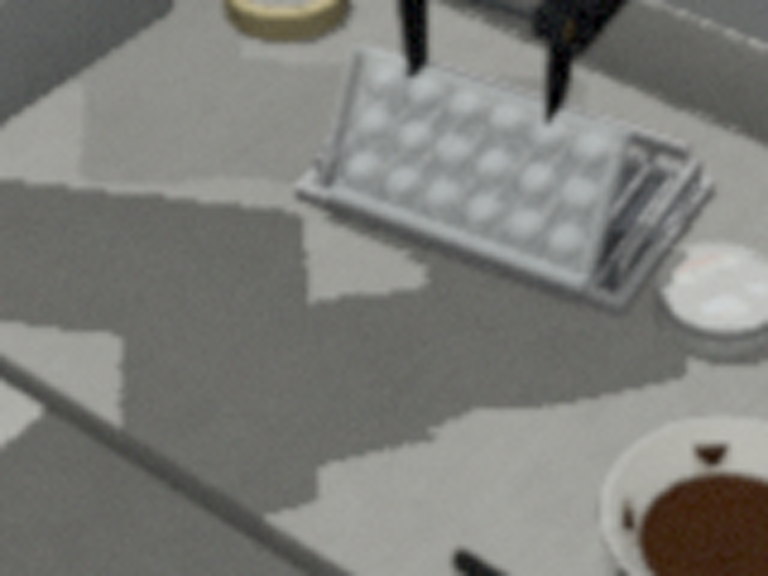

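```bash
python3 -m crank '[[-20,0,-10,0,95],[-50,0,-10,0,95],[-80,0,-10,0,95],[-80,0,20,0,95],[-80,0,55,0,95],[-80,0,80,0,95],[-80,0,80,0,95],[-80,0,80,0,95]]';  python3 - <<'E'
from h import *
st()
c=env.read_camera("wrist");np.savez("w8.npz",K=c["K"],pose=c["pose"]);cv2.imwrite("pics/w8.png",cv2.resize(c["img"],(800,600),interpolation=cv2.INTER_CUBIC))
E
```

```text
t: 16.73
eef_pos: [511.0, -315.8, 53.0]
tcp_rot: [-3.139, 0.001, 0.411]
ft_force: [0.0, -0.9, 1.2]
opening: 1.0
grip_force: 0.0
t 16.73 rack xy [-39.8   0.1] z 53.0 yaw 0.411 F (array([-0.3, -0.8]), np.float64(1.2))
```

View pics/w8.png

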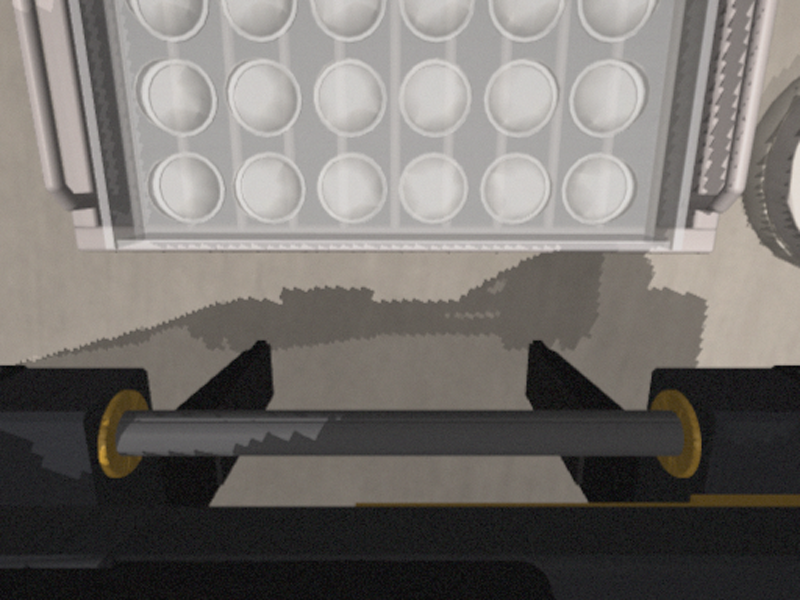

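```bash
python3 -m crank '[[0,0,10,0,95],[5,0,14,0,95],[14,0,14,0,95],[22,0,14,0,95],[28,0,14,0,95],[33,0,14,0,95],[38,0,14,0,95],[43,0,14,0,95],[47,0,14,0,95],[51,0,14,0,95]]';python3 -c "
from h import *
st()"; python3 -m crank '[[2,0,0,0,95],[4,0,0,0,95],[6,0,0,0,95],[8,0,0,0,95],[10,0,0,0,95],[10,0,0,0,95]]'; python3 -c "
from h import *
st()"
```

```text
t: 17.62
eef_pos: [558.2, -295.6, 40.0]
tcp_rot: [-3.141, 0.001, 0.412]
ft_force: [-6.1, -3.1, 4.9]
opening: 1.001
grip_force: 2.9
t 17.62 rack xy [11.6 -0.3] z 40.0 yaw 0.412 F (array([-6.8, -0.4]), np.float64(4.9))
t: 18.12
eef_pos: [567.5, -291.6, 39.9]
tcp_rot: [3.142, 0.0, 0.412]
ft_force: [-2.4, -1.1, 1.3]
opening: 1.0
grip_force: 1.2
t 18.12 rack xy [21.7 -0.3] z 39.9 yaw 0.412 F (array([-2.6, -0. ]), np.float64(1.3))
```

Smoothly moving; a few mm more until the rail stops it.

```bash
python3 -m crank '[[1,0,0,0,95],[2,0,0,0,95],[3,0,0,0,95],[3,0,0,0,95]]';python3 -c "
from h import *
st()"; python3 -m crank '[[1,0,0,0,95],[1.5,0,0,0,95],[2,0,0,0,95],[2,0,0,0,95]]'; python3 -c "
from h import *
st()"
```

```text
t: 18.45
eef_pos: [569.5, -290.6, 39.8]
tcp_rot: [-3.141, 0.001, 0.411]
ft_force: [-7.6, -2.5, 6.4]
opening: 0.997
grip_force: 4.1
t 18.45 rack xy [23.9 -0.2] z 39.8 yaw 0.411 F (array([-8. ,  0.7]), np.float64(6.4))
t: 18.78
eef_pos: [569.7, -290.3, 39.8]
tcp_rot: [-3.139, 0.004, 0.411]
ft_force: [-18.0, -7.1, 10.5]
opening: 1.0
grip_force: 9.8
t 18.78 rack xy [24.2  0. ] z 39.8 yaw 0.411 F (array([-19.4,   0.7]), np.float64(10.5))
```

```bash
python3 -m crank '[[-6,0,0,0,95],[-15,0,0,0,95],[-25,0,-10,0,95],[-40,0,-50,0,95],[-60,0,-90,0,95],[-80,0,-130,0,95],[-100,0,-170,0,95],[-100,0,-200,0,95],[-100,0,-200,0,95],[-100,0,-200,0,95]]'; python3 - <<'E'
from h import *
st()
c=env.read_camera("wrist");np.savez("w9.npz",K=c["K"],pose=c["pose"]);cv2.imwrite("pics/w9.png",cv2.resize(c["img"],(800,600),interpolation=cv2.INTER_CUBIC))
E
```

```text
t: 19.62
eef_pos: [480.1, -330.2, 242.4]
tcp_rot: [3.137, -0.003, 0.411]
ft_force: [0.2, -0.7, -0.9]
opening: 0.998
grip_force: 0.0
t 19.62 rack xy [-73.9  -0.9] z 242.4 yaw 0.411 F (array([-0.1, -0.8]), np.float64(-0.9))
```

View pics/w9.png

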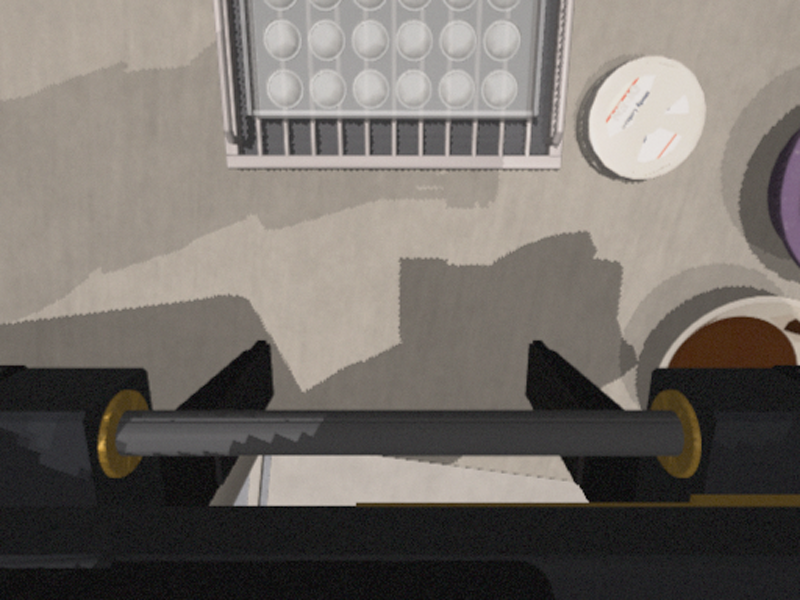

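The picture shows the mould face down on the deck. Its near edge (row ~118, columns 248–540) is parallel to the front bar (row ~163), and it sits between the hoops at columns ~228 and ~562. The robot is clear of everything.

```bash
python3 -c "
from cell import env
print(env.job_done())"
```

```text
the job is handed in; nothing more can be done
None
```

The mould is face down on the rack, pushed against the back rail and lying square between the hoops; nothing else was touched, and I handed the job in at about 20 s of the 67 s allowed.

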